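# Open the child-safe thinner can

### The job

Open the child-safe cap of the green can so that the brush can be cleaned: push its white cap right down and, keeping it pushed, turn it counter-clockwise (seen from above) until the closure underneath has turned as far as it goes. Then let go so that the cap springs back up, and do not touch the blue can.

Things in the scene. Friction and masses are not known exactly. Their poses are not given: they have to be found in the camera images.
- green_cap (a point): Centre (on the axis, half-way up) of the green can's round white ribbed cap: an upright cylinder, 44 mm across, 32 mm high, top 16 mm above this point. Grip at any yaw. Free space round it down to the can's green top (60 x 96 mm) 38 mm below this point, but for the neck and a small pointer (28 mm from the axis, 23 to 26 mm below). The can stands upright in a bracket screwed to the bench.
- green_shell (a joint): How far the green can's cap is pushed down, m: 0 = up, 0.006 = right down at its stop; the spring takes 3 N to start, 8 N at the stop. Turned while up, the cap only spins freely. Pushed down 5 mm or more, its two inner lugs catch the inner closure's six lugs after 0.1 to 0.3 rad of free counter-clockwise turning and carry it round.
- green_closure (a joint): Angle of the green can's inner closure, a grey ring with a red pointer under the white cap, rad: 0 = locked (pointer at the red mark on the can), growing counter-clockwise from above to 1.05 = open, at its stop (pointer at the white mark). Resists with 0.12 N m and stays where left. Only the pushed-down cap turns it; the cap then turns 1.15 to 1.35 rad altogether.
- blue_can: The look-alike blue can with the same white cap, to be left untouched; origin at the middle of its underside on the bench, z up. 60 x 96 mm (x, y), in a bracket 88 x 124 mm, 166 mm high with its cap; its axis stands at least 190 mm from that of the green can.
There are look-alikes about, which are no part of the job. What is shaped like the part that bears green_cap but yellow is not meant.

How it is judged:
By the outcome, as a careful person would: the job done as asked, in the order asked, and still so for the second after the job is handed in, with the robot touching nothing.
It also fails if it takes over 32 s, if anything falls off the work surface, if the arm or the gripper's body presses on something with over 40 N, if the wrist force passes 120 N, or if a joint passes its speed limit or range.

### The arm

A 6-joint arm with a two-finger parallel gripper is mounted at the origin on a cart in front of the work surface, level with it; the furniture and walls round the work are solid. World frame = base frame: x ahead of the robot, y to its left, z up, the work surface at z = 0. Lengths are in mm, angles in rad, forces in N, time in s.
With the tool pointing down it reaches from about 275 to 750 mm from the base axis. Payload 10.2 kg.
Tool frame: the origin (TCP) lies midway between the tips of the shut fingers; the grasp point (between the pads) lies 19 mm behind it (ctrl.tcp_to_grasp is the z of the grasp point in the tool frame, in mm); z points along the fingers, y is the direction in which the jaws open and shut (so a half turn about z gives the same grasp; the last joint's range is limited). The gripper opens to 85 mm and grips with 20 to 120 N. Pads are 22 mm wide; open, the fingers measure 114 mm over their backs; the gripper's body (76 mm by 85 mm) begins 54 mm behind the grasp point. The pads swing forward as they close: fully open they stand 13 mm farther back than shut.
Start: joints at [1.009, 0.313, 1.498, -0, 1.331, -0.223], TCP at [174.5, 495.158, 231.294] pointing down, gripper open.
Joint ranges: [-2.94, 2.94], [-0.97, 2.17], [0.19, 2.56], [-1.23, 4.37], [0.02, 3.11], [-2.88, 2.88]. Speed limits (rad/s): [2.39, 2.39, 3.01, 3.14, 3.14, 3.14].

### API

Orientations are given as a unit quaternion [w, x, y, z].
In Python, from rig import sensors, capture, order, ctrl gives the robot as it stands. The module is installed in compiled form; this text tells all that it offers.
- The arm moves only by the tool play_rows, never from a script. Its argument "deltas" is a list of rows, each a list of 7 numbers: the shift along the world's x, y, z in units of 40 mm (1.0 is 40 mm), then the turn, a rotation vector about the world's x, y, z in units of 6 degrees (1.0 is 6 degrees), then the opening, from -1 (shut) to 1 (fully open). A call has 1 to 8 rows; each row shifts and turns the commanded pose from where the row before left it; what a row does not reach is not made up. A row lasts 1/12 s, in which the tool goes at most 41.7 mm and 7.16 degrees, less where a joint would pass 70% of its speed; a pose out of reach is approached as far as the arm can. A call is refused whole if a number of a shift passes 1 or a number of a turn 1, either way. A call with a gripper value outside its range is refused whole. The fingers move at their own pace and stop on an object; "squeeze" is the grip in N (left out, the last holds). Time passes only in rows, so rows that do not move let the fingers close. It gives the time, the measured TCP pose, the force and the opening at its end, in the units of the state.
- sensors.sense(): the state, without advancing time (a new reading comes with each control period).
- capture(name): name is "scene" or "top"; returns a dict with "pixels" (384x512x3 uint8, red, green, blue), "z_map" (384x512 float32, mm along the optical axis (not along the pixel's ray), 0 where there is no reading), "fx", "fy", "cx", "cy" (pixels), "eye" and "rotation" of the camera in the world. Camera axes: x right, y down, z forward; pixel columns grow to the right and rows downward; lengths in mm; the calibration is good to about 2 mm. A picture is of the moment at which its call begins.
- order.finish_job(): hands the job in, once; it reports no verdict.
The state is a dict: "time_s": time; "joints": joint angles; "dq": joint speeds; "tau": joint torques, N m; "eef_pos": TCP position; "ee_rot": TCP orientation; "force": force on the tool from outside, world axes, zero at the start; "wrist_torque": the same for the moment, N m; "grip_width": opening from 0.0 (shut) to 1.0 (fully open).
Only numpy, scipy, OpenCV 4.12 (cv2) and the standard library are available. Lean on these libraries where they do the work, as an engineer would, in place of code of your own. Each camera call takes 0.05 s, during which the arm holds its last target. There are 200 camera calls.

## Working session

There is one attempt and no reset: what is moved stays moved. The work goes in short steps, Python scripts to look and compute and a tool call to move; the robot and the scene stay as the last step left them, time stands still between calls to the robot, and variables do not carry over. Pictures are saved under pics/ and viewed, about 8 in all and at most 12, crops included, and the job is handed in when it is done.

Besides the shell and the picture viewer there is one more tool, called after "Request:" as name(argument=value, ...), one argument or row to a line, values as JSON. play_rows: Moves the arm, as the interface text tells. Its arguments: {"type":"object","properties":{"deltas":{"type":"array","items":{"type":"array","items":{"type":"number"}}},"squeeze":{"type":"number"}},"required":["deltas"]}

```bash
mkdir -p pics; cat > h.py <<'E'
import numpy as np, cv2
from rig import sensors, capture, order, ctrl
def save(c,n): cv2.imwrite('pics/'+n,c['pixels'][:,:,::-1])
def cloud(c):
    z=c['z_map']; v,u=np.indices(z.shape)
    p=np.stack([(u-c['cx'])/c['fx']*z,(v-c['cy'])/c['fy']*z,z],-1)
    return p@np.array(c['rotation']).T+np.array(c['eye'])
E
python3 - <<'E'
from h import *
a=capture('scene');b=capture('top')
cv2.imwrite('pics/a.png',cv2.resize(np.vstack([a['pixels'],b['pixels']])[:,:,::-1],None,fx=.78,fy=.78))
for c in(a,b):
    print(c['eye'],c['rotation'],c['fx']);
    P=cloud(c);hsv=cv2.cvtColor(c['pixels'],cv2.COLOR_RGB2HSV)
    for n,lo,hi in(('green',40,85),('blue',95,125),('yellow',20,35)):
        m=((hsv[...,0]>=lo)&(hsv[...,0]<=hi)&(hsv[...,1]>90)&(hsv[...,2]>50)).astype(np.uint8)
        k,l,s,ce=cv2.connectedComponentsWithStats(m)
        for i in range(1,k):
            if s[i,4]>80: print(n,s[i],np.median(P[l==i],0).round())
print(sensors.sense(),ctrl.tcp_to_grasp)
E
```

```text
[  78.05274502 -640.64185272  925.34443059] [-0.35742758  0.88516155 -0.27695748  0.10967731] 498.5489868319382Traceback (most recent call last):
  File "<stdin>", line 6, in <module>
  File "h.py", line 7, in cloud
    return p@np.array(c['rotation']).T+np.array(c['eye'])
           ~^~~~~~~~~~~~~~~~~~~~~~~~~~
ValueError: matmul: Input operand 1 has a mismatch in its core dimension 0, with gufunc signature (n?,k),(k,m?)->(n?,m?) (size 4 is different from 3)
```

View pics/a.png

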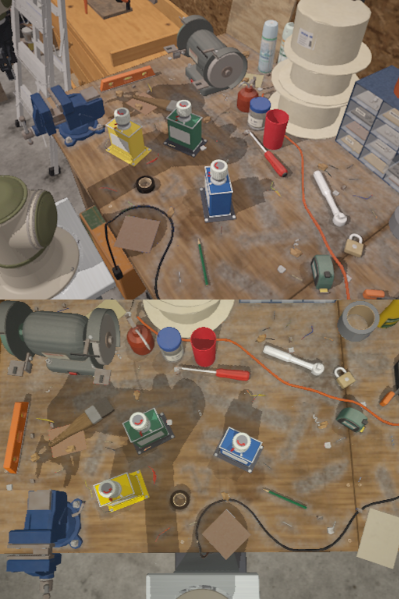

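The scene view shows the yellow can (left), green can (middle) and blue can (right); in the top view the green cap is near full-res pixel (175,155).

```bash
cat > h.py <<'E'
import numpy as np, cv2
from scipy.spatial.transform import Rotation as R
from rig import sensors, capture, order, ctrl
def save(c,n): cv2.imwrite('pics/'+n,c['pixels'][:,:,::-1])
def rot(c):
    w,x,y,z=c['rotation']; return R.from_quat([x,y,z,w]).as_matrix()
def cloud(c):
    z=c['z_map']; v,u=np.indices(z.shape)
    p=np.stack([(u-c['cx'])/c['fx']*z,(v-c['cy'])/c['fy']*z,z],-1)
    return p@rot(c).T+np.array(c['eye'])
E
python3 - <<'E'
from h import *
for n in('scene','top'):
    c=capture(n)
    print(n,c['eye'],rot(c).round(3).tolist(),c['fx']);
    P=cloud(c);hsv=cv2.cvtColor(c['pixels'],cv2.COLOR_RGB2HSV)
    for n2,lo,hi in(('green',60,85),('blue',100,125),('yellow',22,32)):
        m=((hsv[...,0]>=lo)&(hsv[...,0]<=hi)&(hsv[...,1]>110)&(hsv[...,2]>40)).astype(np.uint8)
        k,l,s,ce=cv2.connectedComponentsWithStats(m)
        for i in range(1,k):
            if s[i,4]>200: print(n2,s[i],np.median(P[l==i],0).round())
    # caps: points at z 155..180
    m=((P[...,2]>150)&(P[...,2]<185)&(hsv[...,1]<60)&(hsv[...,2]>150)).astype(np.uint8)
    k,l,s,ce=cv2.connectedComponentsWithStats(m)
    for i in range(1,k):
        if s[i,4]>60:
            q=P[l==i]; t=q[q[:,2]>np.percentile(q[:,2],60)-3]; print('cap',s[i],q.mean(0).round(1),((q.min(0)+q.max(0))/2).round(1),q.min(0).round(),q.max(0).round())
    save(c,'b_%s.png'%n)
    if n=='top': cv2.imwrite('pics/crop.png',cv2.resize(c['pixels'][110:290,100:360,::-1],None,fx=3,fy=3,interpolation=cv2.INTER_CUBIC))
print(sensors.sense(),ctrl.tcp_to_grasp)
E
```

```text
scene [  78.05274502 -640.64185272  925.34443059] [[0.823, -0.412, 0.392], [-0.569, -0.591, 0.572], [-0.004, -0.694, -0.72]] 498.5489868319382
blue [  74  117   60   57 1833] [303. 379.  77.]
blue [ 40 120  36  53 882] [194. 403. 124.]
blue [269 225  27  22 274] [ 486. -143.  112.]
blue [267 248  30  29 712] [ 477. -157.   59.]
yellow [ 136  163   58   50 1229] [378. 182.  28.]
cap [337  37  13  13 113] [1038.9  305.3  170.6] [1040.1  310.2  167.7] [1029.  288.  150.] [1051.  333.  185.]
cap [ 366   84   88   45 1052] [948.8 -15.1 161.9] [1007.1   10.8  167.5] [ 899. -100.  150.] [1115.  122.  185.]
cap [227 128  18  17 168] [557.2 142.8 163.4] [561.1 147.6 159.8] [540. 124. 150.] [582. 171. 169.]
cap [147 138  18  12 102] [386.6 220.9 165.4] [388.1 222.8 162.1] [367. 201. 155.] [410. 245. 169.]
cap [485 160  27  23 244] [ 972.9 -290.2  164.3] [ 973.3 -289.9  164.6] [ 967. -325.  150.] [ 979. -255.  179.]
cap [270 204  22  22 255] [ 496.2 -119.5  163.5] [ 499.7 -116.2  159.9] [ 479. -138.  150.] [521. -94. 169.]
top [346.49951462 -57.66134067 998.10901943] [[-0.014, -0.987, 0.16], [-
[... 701 characters left out ...]
. 171.]
{'time_s': 0.2, 'joints': array([ 1.00855546e+00,  3.13244790e-01,  1.49809224e+00, -6.36306991e-07,
        1.33100848e+00, -2.23394884e-01]), 'dq': array([ 0.00113159, -0.00183399, -0.00256359,  0.00018583,  0.00065782,
       -0.00062019]), 'tau': array([-1.33982856e-03, -4.12025750e+01, -2.59611654e+01, -2.30752976e-04,
        3.01095381e-03,  1.74432279e-05]), 'eef_pos': array([174.44495851, 495.02795658, 230.9699193 ]), 'ee_rot': array([-1.43809069e-04,  1.68613543e-01,  9.85682166e-01, -3.47876468e-04]), 'force': array([-0.37862879,  0.09253049, -0.63028364]), 'wrist_torque': array([-0.01604689, -0.00303588,  0.00959975]), 'grip_width': 1.0009364366160978} -18.700000000000003
```

View pics/crop.png

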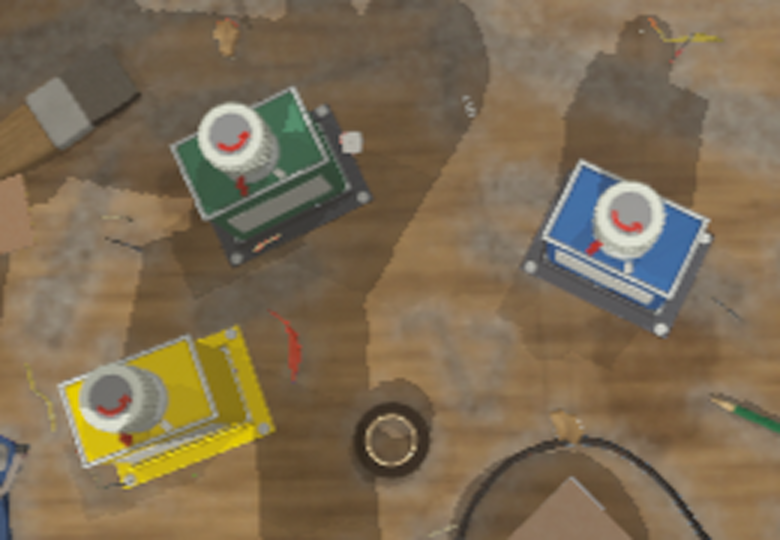

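Request:
play_rows(
  deltas=[
    [0.6,-0.54,0,0,0,-0.5,1],
    [0.6,-0.54,0,0,0,-0.5,1],
    [0.6,-0.54,0,0,0,-0.5,1],
    [0.6,-0.54,0,0,0,-0.5,1],
    [0.6,-0.54,0,0,0,-0.5,1],
    [0.6,-0.54,0,0,0,-0.5,1],
    [0.6,-0.54,0,0,0,-0.5,1],
    [0.6,-0.54,0,0,0,-0.5,1],
  ],
  squeeze=60,
)

```text
time_s: 0.87
eef_pos: [367.4, 321.1, 231.3]
ee_rot: [-0.0, 0.371, 0.929, -0.0]
force: [-0.2, 0.4, -0.2]
grip_width: 1.004
```

Request:
play_rows(
  deltas=[
    [0.6,-0.54,0,0,0,-0.5,1],
    [0.6,-0.54,0,0,0,-0.5,1],
    [0.6,-0.54,0,0,0,-0.5,1],
    [0.6,-0.54,0,0,0,-0.5,1],
    [0.6,-0.54,0,0,0,-0.5,1],
    [0.6,-0.54,0,0,0,-0.5,1],
    [0.6,-0.54,0,0,0,-0.5,1],
    [0,0,0,0,0,0,1],
  ],
)

```text
time_s: 1.53
eef_pos: [537.5, 167.4, 230.5]
ee_rot: [0.0, 0.536, 0.844, -0.0]
force: [0.5, -1.3, -0.2]
grip_width: 1.004
```

Request:
play_rows(
  deltas=[
    [0.57,-0.47,0,0,0,0,1],
    [0,0,-0.4,0,0,0,1],
    [0,0,-0.4,0,0,0,1],
    [0,0,-0.4,0,0,0,1],
    [0,0,-0.4,0,0,0,1],
    [0,0,-0.4,0,0,0,1],
    [0,0,-0.3,0,0,0,1],
    [0,0,0,0,0,0,1],
  ],
)

```text
time_s: 2.2
eef_pos: [555.8, 152.5, 136.7]
ee_rot: [-0.002, 0.533, 0.846, -0.001]
force: [-0.0, -0.2, -0.2]
grip_width: 0.999
```

```bash
python3 - <<'E'
from h import *
a=capture('scene');b=capture('top')
f=lambda c,x,y:cv2.resize(c['pixels'][y-55:y+55,x-70:x+70,::-1],None,fx=4,fy=4,interpolation=cv2.INTER_CUBIC)
cv2.imwrite('pics/c.png',cv2.resize(np.hstack([f(a,236,145),f(b,178,160)]),(800,314)))
print(sensors.sense()['joints'],sensors.sense()['eef_pos'])
E
```

```text
[ 6.45874271e-02  5.10237511e-01  1.45707092e+00  4.53785716e-05
  1.17463616e+00 -3.82421855e-01] [557.17277804 152.59018662 139.50669185]
```

View pics/c.png

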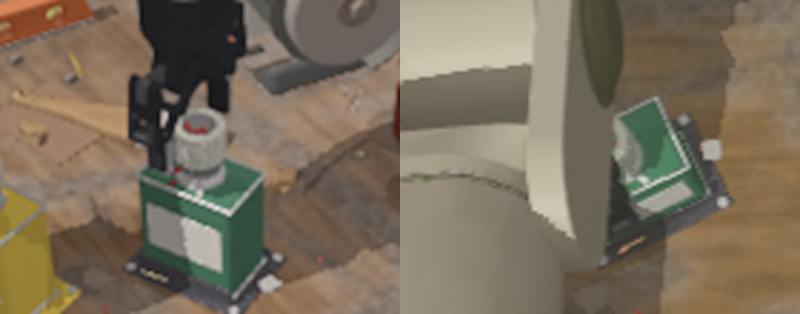

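```bash
python3 - <<'E'
from h import *
c=capture('scene');s=sensors.sense();print(s['eef_pos'],s['joints'])
P=cloud(c);hs=cv2.cvtColor(c['pixels'],cv2.COLOR_RGB2HSV)
e=s['eef_pos'];j=np.array([np.cos(np.radians(25)),np.sin(np.radians(25))]);k=np.array([-j[1],j[0]])
near=np.hypot(P[...,0]-e[0],P[...,1]-e[1])<90
m=near&(hs[...,2]<60)&(P[...,2]>140)&(P[...,2]<190)
q=P[m]; d=q[:,:2]-e[:2]; A=d@j;B=d@k
for sg in(-1,1):
    t=A*sg>0; print(sg,t.sum(),A[t].min(),A[t].max(),np.percentile(B[t],[2,50,98]),q[t][:,2].min())
m=near&(hs[...,1]<60)&(hs[...,2]>110)&(P[...,2]>162)&(P[...,2]<175)
q=P[m];d=q[:,:2]-e[:2];print('cap',m.sum(),(q.min(0)+q.max(0))/2,(d@j).min(),(d@j).max(),(d@k).min(),(d@k).max())
E
```

```text
[557.54415155 152.55339959 140.1111801 ] [ 6.44884122e-02  5.09616829e-01  1.45635132e+00  2.57828559e-05
  1.17464147e+00 -3.82441845e-01]
-1 41 -58.95483585534917 -46.77153666612656 [-9.52953998 -4.36845307  3.11911811] 157.015805120467
1 81 39.82149054533005 47.34751641732895 [-9.59094879 -0.49028851  9.23345927] 151.12986784923817
cap 157 [561.89972491 145.0461657  167.75873885] -49.32329337002972 48.22274773819959 -29.107373162043594 11.942133770433273
```

```bash
python3 - <<'E'
from h import *
c=capture('scene');P=cloud(c);hs=cv2.cvtColor(c['pixels'],cv2.COLOR_RGB2HSV)
near=np.hypot(P[...,0]-560,P[...,1]-148)<27
z=P[...,2][near&(P[...,2]>150)&(P[...,2]<172)];print(np.percentile(z,[5,25,50,75,95]).round(1))
for zl in(163,164.5):
    q=P[near&(P[...,2]>zl)&(P[...,2]<172)&(hs[...,2]>75)]
    print(len(q),q.mean(0).round(1),cv2.minEnclosingCircle(q[:,:2].astype(np.float32)))
print(sensors.sense()['eef_pos'])
E
```

```text
[152.7 160.4 165.2 166.8 168.4]
170 [561.7 144.1 166.2] ((563.254638671875, 146.62718200683594), 23.870534896850586)
141 [561.7 144.1 166.7] ((563.452392578125, 144.99990844726562), 22.29954719543457)
[557.65489268 152.54777612 140.32284867]
```

Request:
play_rows(
  deltas=[
    [0.1,-0.14,0,0,0,0,1],
    [0,0,-0.15,0,0,0,1],
    [0,0,0,0,0,0,1],
    [0,0,0,0,0,0,-1],
    [0,0,0,0,0,0,-1],
    [0,0,0,0,0,0,-1],
    [0,0,0,0,0,0,-1],
    [0,0,0,0,0,0,-1],
  ],
  squeeze=50,
)

```text
time_s: 3.07
eef_pos: [561.7, 147.0, 133.9]
ee_rot: [0.001, 0.533, 0.846, 0.001]
force: [2.5, 1.7, 3.4]
grip_width: 0.501
```

```bash
python3 - <<'E'
from h import *
a=capture('scene')
cv2.imwrite('pics/d.png',cv2.resize(a['pixels'][90:200,166:306,::-1],None,fx=5,fy=5,interpolation=cv2.INTER_CUBIC))
s=sensors.sense();print(s['eef_pos'],s['force'],s['wrist_torque'],s['grip_width'])
E
```

```text
[561.75311508 147.01034887 133.87482869] [2.05827305 1.79578925 3.56249465] [ 0.18087626 -0.1204341   0.03343001] 0.5050073411834939
```

View pics/d.png

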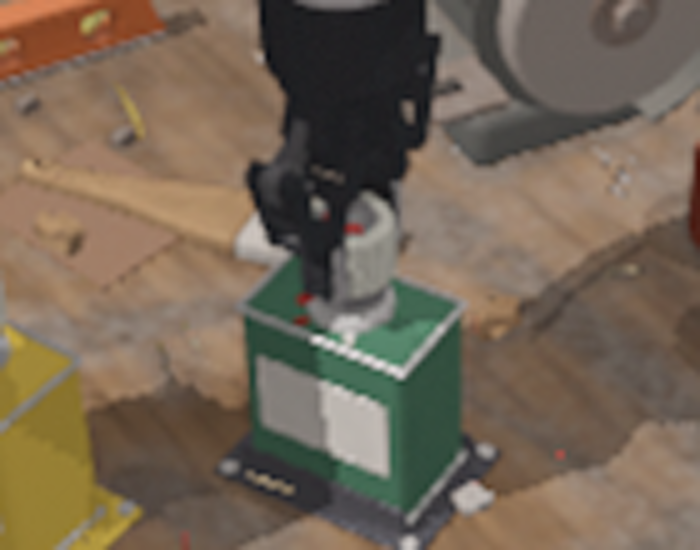

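Request:
play_rows(
  deltas=[
    [0,0,-0.05,0,0,0,-1],
    [0,0,-0.05,0,0,0,-1],
    [0,0,-0.03,0,0,0,-1],
    [0,0,0,0,0,0,-1],
  ],
  squeeze=80,
)

```text
time_s: 3.45
eef_pos: [561.8, 147.0, 128.5]
ee_rot: [0.001, 0.533, 0.846, 0.001]
force: [2.5, 1.8, 7.2]
grip_width: 0.492
```

Request:
play_rows(
  deltas=[
    [0,0,-0.04,0,0,0,-1],
    [0,0,-0.03,0,0,0,-1],
    [0,0,0,0,0,0,-1],
  ],
)

```text
time_s: 3.7
eef_pos: [562.0, 146.9, 127.9]
ee_rot: [0.001, 0.533, 0.846, 0.001]
force: [-3.5, 1.5, 21.8]
grip_width: 0.495
```

Request:
play_rows(
  deltas=[
    [0,0,0,0,0,0.5,-1],
    [0,0,0,0,0,0.5,-1],
    [0,0,0,0,0,0.5,-1],
    [0,0,0,0,0,0.5,-1],
    [0,0,0,0,0,0.5,-1],
    [0,0,0,0,0,0.5,-1],
    [0,0,0,0,0,0.5,-1],
    [0,0,0,0,0,0.5,-1],
  ],
)

```text
time_s: 4.37
eef_pos: [562.5, 147.3, 127.9]
ee_rot: [0.002, 0.344, 0.939, 0.001]
force: [0.4, 4.9, 19.2]
grip_width: 0.495
```

```bash
python3 - <<'E'
from h import *
s=sensors.sense();print(s['eef_pos'],s['force'],s['wrist_torque'],s['grip_width'],s['joints'])
E
```

```text
[562.50722938 147.33337464 127.90675357] [ 0.38219352  4.85732079 19.2326311 ] [ 0.27172267  0.50163825 -0.19224636] 0.4948162022208142 [ 5.44975984e-02  5.28039396e-01  1.46137835e+00  7.49816580e-04
  1.14732051e+00 -8.13941232e-01]
```

Request:
play_rows(
  deltas=[
    [0,0,0,0,0,0.6,-1],
    [0,0,0,0,0,0.6,-1],
    [0,0,0,0,0,0.6,-1],
    [0,0,0,0,0,0.6,-1],
    [0,0,0,0,0,0.6,-1],
    [0,0,0,0,0,0.6,-1],
    [0,0,0,0,0,0,-1],
  ],
)

```text
time_s: 4.95
eef_pos: [562.9, 147.9, 127.9]
ee_rot: [0.003, 0.162, 0.987, 0.001]
force: [1.7, 7.6, 17.9]
grip_width: 0.491
```

```bash
python3 - <<'E'
from h import *
s=sensors.sense();print(s['force'],s['wrist_torque'],s['grip_width'])
a=capture('scene')
cv2.imwrite('pics/e.png',cv2.resize(a['pixels'][110:180,196:276,::-1],None,fx=8,fy=8,interpolation=cv2.INTER_CUBIC))
E
```

```text
[ 1.7196855   7.61737835 17.90190048] [ 0.79691901  0.02125579 -0.1224271 ] 0.4910328573926607
```

View pics/e.png

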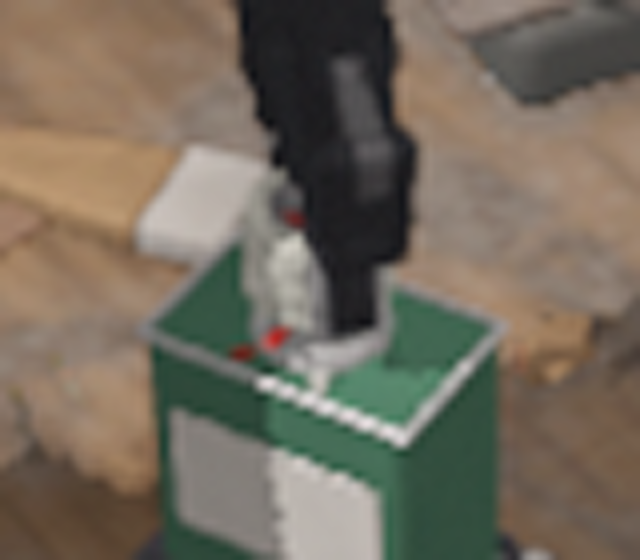

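The red pointer, now near (275,338), has left the red mark (242,353) and is on its way to the white mark (315,375). I'll keep turning.

Request:
play_rows(
  deltas=[
    [0,0,0,0,0,0.6,-1],
    [0,0,0,0,0,0.6,-1],
    [0,0,0,0,0,0.6,-1],
    [0,0,0,0,0,0.6,-1],
    [0,0,0,0,0,0,-1],
  ],
)

```text
time_s: 5.42
eef_pos: [563.0, 148.3, 128.0]
ee_rot: [0.003, 0.037, 0.999, 0.002]
force: [2.5, 9.3, 17.5]
grip_width: 0.492
```

```bash
python3 - <<'E'
from h import *
s=sensors.sense();print(s['force'],s['wrist_torque'],s['grip_width'])
E
```

```text
[ 2.48507335  9.30107443 17.47205187] [ 1.17359022 -0.16084449 -0.1265087 ] 0.49233621079281764
```

Request:
play_rows(
  deltas=[
    [0,0,0,0,0,0.5,-1],
    [0,0,0,0,0,0.5,-1],
    [0,0,0,0,0,0.5,-1],
    [0,0,0,0,0,0,-1],
  ],
)

```text
time_s: 5.75
eef_pos: [563.0, 148.6, 127.9]
ee_rot: [0.003, -0.041, 0.999, 0.002]
force: [2.8, 10.3, 16.8]
grip_width: 0.495
```

```bash
python3 - <<'E'
from h import *
s=sensors.sense();print(s['force'],s['wrist_torque'],s['grip_width'],s['joints'])
a=capture('scene')
cv2.imwrite('pics/f.png',cv2.resize(a['pixels'][110:180,196:276,::-1],None,fx=8,fy=8,interpolation=cv2.INTER_CUBIC))
E
```

```text
[ 2.77292851 10.29808784 16.83336286] [ 1.50126318 -0.17898693 -0.15120197] 0.4945175174954802 [ 0.05564603  0.52835063  1.46075844  0.00330991  1.1455164  -1.5995054 ]
```

View pics/f.png

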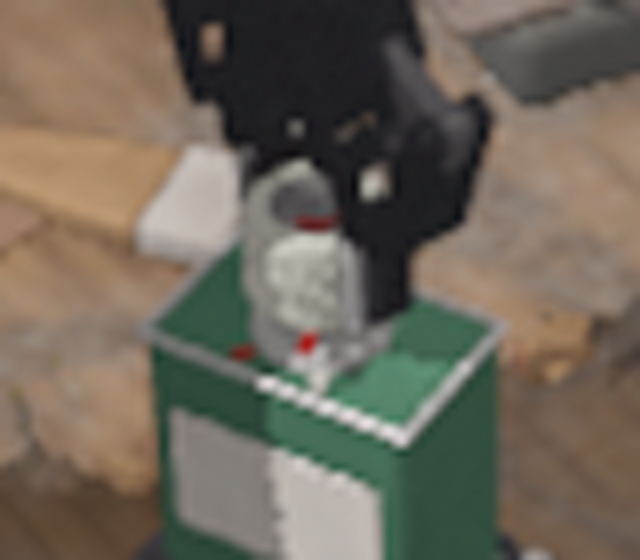

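The pointer (308,343) is nearly at the white mark. Next I'll turn up to the stop and watch the moment.

Request:
play_rows(
  deltas=[
    [0,0,0,0,0,0.4,-1],
    [0,0,0,0,0,0.4,-1],
    [0,0,0,0,0,0,-1],
  ],
)

```text
time_s: 6.05
eef_pos: [563.0, 148.7, 128.0]
ee_rot: [0.004, -0.083, 0.997, 0.002]
force: [2.2, 11.5, 17.7]
grip_width: 0.494
```

```bash
python3 - <<'E'
from h import *
s=sensors.sense();print(s['force'],s['wrist_torque'],s['grip_width'],s['ee_rot'])
E
```

```text
[ 2.23348301 11.50417546 17.7376789 ] [ 1.70941083 -0.21678613 -0.07255689] 0.4939894072563854 [ 0.00354973 -0.08297198  0.99654433  0.00156413]
```

Request:
play_rows(
  deltas=[
    [0,0,0,0,0,0.4,-1],
    [0,0,0,0,0,0.4,-1],
    [0,0,0,0,0,0,-1],
  ],
)

```text
time_s: 6.3
eef_pos: [563.0, 148.9, 127.9]
ee_rot: [0.004, -0.125, 0.992, 0.002]
force: [2.2, 11.8, 17.7]
grip_width: 0.498
```

```bash
python3 - <<'E'
from h import *
s=sensors.sense();print(s['force'],s['wrist_torque'],s['grip_width'],s['ee_rot'])
a=capture('scene')
cv2.imwrite('pics/g.png',cv2.resize(a['pixels'][110:180,196:276,::-1],None,fx=8,fy=8,interpolation=cv2.INTER_CUBIC))
E
```

```text
[ 2.22994012 11.75389296 17.69774948] [ 1.7811892  -0.22080861 -0.22568742] 0.4981722239146145 [ 0.00356109 -0.12450911  0.99221081  0.00158096]
```

View pics/g.png

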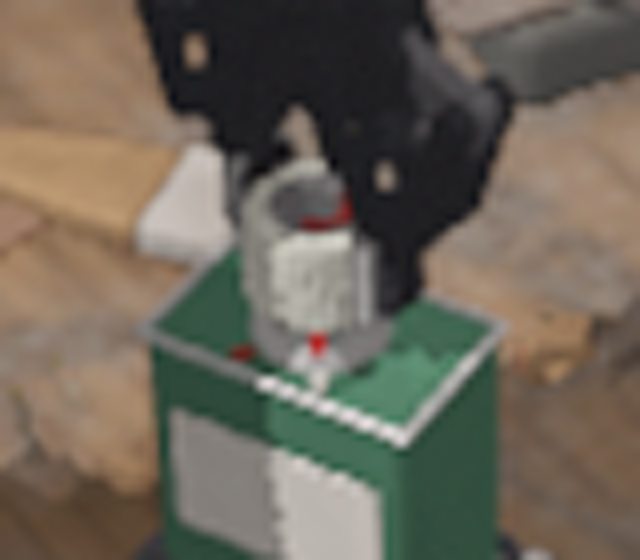

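Request:
play_rows(
  deltas=[
    [0,0,0,0,0,0.4,-1],
    [0,0,0,0,0,0.4,-1],
    [0,0,0,0,0,0,-1],
  ],
)

```text
time_s: 6.6
eef_pos: [562.9, 149.0, 128.0]
ee_rot: [0.004, -0.166, 0.986, 0.002]
force: [2.0, 13.0, 16.5]
grip_width: 0.495
```

```bash
python3 - <<'E'
from h import *
s=sensors.sense();print(s['force'],s['wrist_torque'],s['grip_width'],s['ee_rot'])
E
```

```text
[ 1.98945647 13.02097926 16.54772229] [ 1.93476312 -0.15790727 -0.56718952] 0.494857893232253 [ 0.00362372 -0.16556288  0.98619121  0.00164392]
```

Request:
play_rows(
  deltas=[
    [0,0,0,0,0,0.4,-1],
    [0,0,0,0,0,0.4,-1],
    [0,0,0,0,0,0,-1],
  ],
)

```text
time_s: 6.85
eef_pos: [562.7, 148.7, 128.0]
ee_rot: [0.003, -0.207, 0.978, 0.001]
force: [-0.7, 10.3, 19.3]
grip_width: 0.494
```

```bash
python3 - <<'E'
from h import *
s=sensors.sense();print(s['force'],s['wrist_torque'],s['grip_width'],s['ee_rot'])
E
```

```text
[-0.71019603 10.28082254 19.31951567] [ 1.95772725  0.21059937 -0.00636583] 0.49419005669150673 [ 0.00319567 -0.20723966  0.97828414  0.00128312]
```

The moment peaked at 0.57 N m and then fell as the fingers slipped, so the closure is against its stop. Now I'll ease off, release and retreat.

Request:
play_rows(
  deltas=[
    [0,0,0.08,0,0,0,-1],
    [0,0,0.08,0,0,0,-1],
    [0,0,0,0,0,0,1],
    [0,0,0,0,0,0,1],
    [0,0,0,0,0,0,1],
    [0,0,0,0,0,0,1],
    [0,0,0,0,0,0,1],
    [0,0,0,0,0,0,1],
  ],
)

```text
time_s: 7.52
eef_pos: [561.1, 146.6, 131.4]
ee_rot: [-0.0, -0.206, 0.979, -0.0]
force: [0.2, -0.4, 0.1]
grip_width: 1.0
```

Request:
play_rows(
  deltas=[
    [0,0,0.3,0,0,0,1],
    [0,0,0.5,0,0,0,1],
    [0,0,0.8,0,0,0,1],
    [0,0,0.8,0,0,0,1],
    [-0.5,0.5,0,0,0,0,1],
    [-0.6,0.6,0,0,0,0,1],
    [-0.6,0.6,0,0,0,0,1],
    [-0.6,0.6,0,0,0,0,1],
  ],
)

```text
time_s: 8.18
eef_pos: [468.1, 239.4, 227.6]
ee_rot: [-0.0, -0.206, 0.979, -0.0]
force: [0.7, 0.6, 1.0]
grip_width: 1.0
```

Request:
play_rows(
  deltas=[
    [-0.6,0.6,0,0,0,0,1],
    [-0.6,0.6,0,0,0,0,1],
    [-0.6,0.6,0,0,0,0,1],
    [-0.6,0.6,0,0,0,0,1],
    [0,0,0,0,0,0,1],
    [0,0,0,0,0,0,1],
  ],
)

```text
time_s: 8.68
eef_pos: [372.4, 335.5, 227.8]
ee_rot: [0.0, -0.207, 0.978, -0.0]
force: [1.1, -0.5, -0.4]
grip_width: 1.0
```

```bash
python3 - <<'E'
from h import *
a=capture('scene');b=capture('top')
f=lambda c,x,y:cv2.resize(c['pixels'][y-35:y+35,x-35:x+35,::-1],(400,400),interpolation=cv2.INTER_CUBIC)
cv2.imwrite('pics/k.png',np.hstack([f(a,236,150),f(b,182,162)]))
for c in(a,b):
    P=cloud(c);q=P[np.hypot(P[...,0]-561,P[...,1]-147)<15];print(np.percentile(q[:,2],[25,50,75,95]).round(1))
    q=P[np.hypot(P[...,0]-499,P[...,1]+113)<15];print('blue',np.percentile(q[:,2],[50,75]))
s=sensors.sense();print(s['time_s'],s['eef_pos'],s['force'])
E
```

```text
[165.1 166.2 167.4 169.1]
blue [166.17358492 167.25239604]
[166.  166.9 167.9 168.8]
blue [166.64749548 167.77355824]
8.7833 [373.80728892 334.31977772 227.62051953] [-0.46482261  0.06237796 -0.09101315]
```

View pics/k.png

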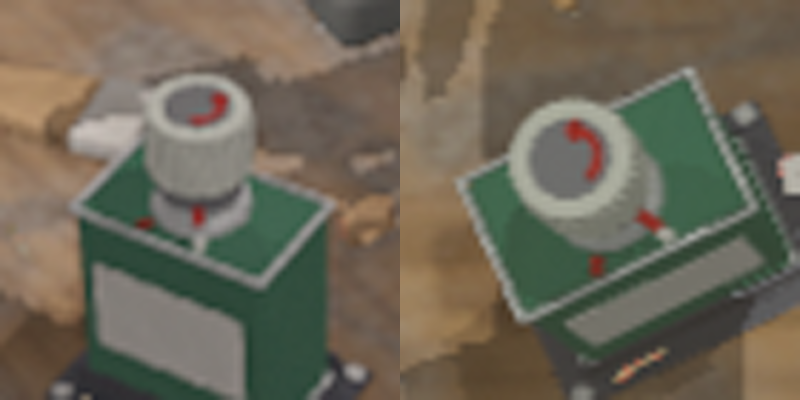

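The cap is back up, with its top at 166 mm. In both views the red pointer lines up with the white mark, at (200,215) on the left and (650,222) on the right.

```bash
python3 -c "
from rig import order; print(order.finish_job())"
```

```text
the job is handed in; nothing more can be done
None
```

The green can's closure is open: I pushed its cap down to the stop and turned it counter-clockwise, keeping it pushed. I then let it spring back, moved the arm clear and handed the job in at about 8.8 s; no verdict is reported.

- **Push:** the cap was held down with about 17–22 N throughout the turn, against the 8 N its spring takes at the stop.
- **Turn:** the gripper turned about 89° in all. At about 84° the resisting moment rose to 0.57 N m, then fell as the fingers slipped on the cap. I took that to be the closure's stop.
- **Final pictures:** both cameras show the red pointer lined up with the white mark. The cap top is back at about 166 mm, the same height as before the push.
- **Blue can:** the arm never went near it, and its cap height is unchanged.
- **Disagreement:** the two cameras placed the cap axis a few mm apart. I gripped at a compromise position, which gave up to about 13 N of sideways force while turning. It had no visible effect.

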